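# Put the cover back on the paint box

### The arm

A 6-joint arm with a two-finger parallel gripper is mounted at the origin on the work surface. World frame = base frame: x ahead of the robot, y to its left, z up, the work surface at z = 0. Lengths are in m, angles in rad, forces in N, time in s.
With the tool pointing down it reaches from about 0.25 to 0.775 m from the base axis. Payload 4 kg.
Tool frame: the origin (TCP) lies at the very end of the fingers, on their centre line; the grasp point (between the pads) lies 19 mm behind it; z points along the fingers, y is the line along which they close (so a half turn about z gives the same grasp; the last joint's range is limited). The gripper opens to 94 mm and grips with 3 to 60 N. Pads are 16 mm wide; open, the fingers measure 119 mm over their backs; the gripper's body (75 mm by 177 mm) begins 78 mm behind the grasp point.
Start: joints at [-1.452, 0.087, 1.371, -0, 1.684, -0.103], TCP at [0.121, -0.537, 0.206] pointing down, gripper open.
Joint ranges: [-3.1, 3.1], [-0.76, 2.03], [0.27, 2.55], [-1.08, 4.22], [0.17, 2.65], [-2.57, 2.57]. Speed limits (rad/s): [2.79, 2.79, 3.14, 3.14, 3.14, 3.14].

### API

Orientations are given as [roll, pitch, yaw] about the fixed x, y, z axes, in that order (R = Rz(yaw) Ry(pitch) Rx(roll)).
In Python, from bench import robot gives the robot as it stands. The module is installed in compiled form; this text tells all that it offers.
- The arm moves only by the tool move_arm, never from a script. Its argument "deltas" is one flat list of numbers, 7 for each row, row after row: the turn, a rotation vector about the tool's x, y, z in rad, then the shift along the tool's x, y, z in cm, then the closure, from -1 (fully open) to 1 (shut). A call has 1 to 8 rows; each row is the pose to reach, as a shift and turn from the pose commanded when the call began, along the tool's axes at that moment; what a row does not reach only later rows make up. A row lasts 1/10 s, in which the tool goes at most 50 mm and 8.59 degrees, less where a joint would pass 70% of its speed; a pose out of reach is approached as far as the arm can. A call with a gripper value outside its range is refused whole. The fingers move at their own pace and stop on an object; the grip force is fixed at half the most. Time passes only in rows, so rows that repeat a pose let the fingers close. It gives the time, the measured TCP pose, the force, the opening and the grip force at its end, in the units of the state.
- robot.get_obs(): the state, without advancing time (a new reading comes with each control period).
- robot.snapshot(name): name is "scene" or "top" or "wrist"; returns a dict with "image" (400x640x3 uint8, red, green, blue), "depth" (400x640 float32, m along the optical axis (not along the pixel's ray), 0 where there is no reading), "fov_y" (degrees; the focal length in pixels is half the picture's height over the tangent of half this angle, whatever the lens; pixels are square), "cx", "cy" (the principal point, pixels), "origin" and "orientation" of the camera in the world; the wrist camera has in their place "T_tool_cam" (4x4, takes a point from camera to tool coordinates, whose origin is the TCP and whose axes are the flange's). Camera axes: x right, y up, looking along -z (the intrinsics and any distortion apply to the point x, -y, -z); pixel columns grow to the right and rows downward; lengths in m; the calibration is good to about 2 mm. A picture is of the moment at which its call begins: read the wrist's pose just before it.
- robot.close_job(): hands the job in; it is judged then, once.
The state is a dict: "time": time; "joint_positions": joint angles; "qvel": joint speeds; "joint_torque": joint torques, N m; "tool_pos": TCP position; "ee_rot": TCP orientation; "wrist_force": force on the tool from outside, world axes, zero at the start; "wrist_torque": the same for the moment, N m; "width": finger opening in m; "finger_force": force on a finger pad.
Only numpy, scipy, OpenCV 4.12 (cv2) and the standard library are available. Lean on these libraries where they do the work, as an engineer would, in place of code of your own. Each camera call takes 0.05 s, during which the arm holds its last target. There are 200 camera calls.

### The job

Put the plywood cover back on the paint box: tuck one short end under the deep batten at the box's near end, push it gently against the sprung strip there until the other end clears the far lip, then swing that end down and let the spring slide it home under the far lip. Leave the cover lying flat and level on its rails, caught under both lips and let go. Use light force throughout and leave the things standing around undisturbed.

Things in the scene. Friction and masses are not known exactly. Their poses are not given: they have to be found in the camera images.
- box: Open paint box fixed to the table, 256 (x) x 168 (y) mm, walls 36 mm high; origin under its centre, x along its length, the near end (-x, towards the robot) with the deep batten, the far end (+x) with the short lip. The pale insert frame in it (rails, lips, strip) sits up to 15 mm forward or back along x, as found, NOT measured, and stays there when pushed: the box's points are for mid-place.
- bed (a point): Nominal place of the seated cover's underside centre: 7.5 mm ahead (+x) of the box's centre, 34 mm above the table, axes as the box's. The cover lies on two rails with tops at this height, along the whole frame, |y| 50 to 68 mm, between side guides at y = +-68 mm that stand 8 mm above the rails.
- far_lip (a point): Nominal inner edge of the far lip, middle, at its underside: 86 mm ahead (+x) of point bed, 8 mm above the rails. The lip is 110 mm wide, 5 mm thick (top 13 mm above the rails), and overhangs the far stop wall's face by 4 mm.
- batten (a point): Nominal inner edge of the near batten's lip, middle, at its underside: 82 mm behind (-x) point bed, 10 mm above the rails. The lip is 130 mm wide, 5 mm thick; the space under it is 25 mm deep to the end wall, with the sprung strip in it.
- strip_face (a point): Nominal face at rest of the sprung steel strip under the batten, 88 mm behind (-x) point bed, 90 mm wide, from 1 to 9 mm above the rails. Pushed to -x it gives at about 3 N, then 1 N per mm, hard stop after 11 mm (14 N). The 180 mm cover passes the far lip once it is pressed in about 6.5 mm (9.5 N); seated, 2 mm (5 N). Over 30 N between cover and box, all contacts added, is too much.
- cover: Loose plywood cover, about 0.22 kg (0.15 to 0.31), a plate 180 (x) x 130 (y) x 6 mm with a grip block at its centre, 26 mm (x) x 40 mm (y), standing 36 mm above the plate's top. Origin at the centre of its underside, z up. The two short ends are alike: either may go under the batten. It starts flat on the table beside the box.
- cover_center (a point): Centre of the cover half-way up its whole height: in the grip block, 21 mm above the plate's underside (15 mm above the plate's top, 21 mm below the block's top). Axes as the cover's. Seated it is 55 mm above the table.
- cover_end_a (a point): Middle of the lower edge of the cover's -x short end.
- cover_end_b (a point): Middle of the lower edge of the cover's +x short end.
- oil: Bystander: amber glass bottle, 56 mm across, 150 mm high, origin under its centre.
- bucket: Bystander: steel bucket, 104 mm across, 110 mm high, with brushes to 250 mm, origin under its centre.
- jar: Bystander: glass jar, 68 mm across, 75 mm high, origin under its centre.
Mind the look-alikes: they are no part of the job. What is shaped like the cover but black or blue is not meant.

How it is judged:
By the outcome, as a careful person would: the job done as asked, in the order asked, and still so for the second after the job is handed in, with the robot touching nothing.
It also fails if it takes over 72 s, if anything falls off the work surface, if the arm or the gripper's body presses on something with over 40 N, if the wrist force passes 120 N, or if a joint passes its speed limit or range.

## Working session

There is one attempt and no reset: what is moved stays moved. The work goes in short steps, Python scripts to look and compute and a tool call to move; the robot and the scene stay as the last step left them, time stands still between calls to the robot, and variables do not carry over. Pictures are saved under pics/ and viewed, at most 10 in all, crops included, and the job is handed in when it is done.

Besides the shell and the picture viewer there is one more tool, called after "Emit:" by a JSON object that holds its "op" and its "data", one argument or row to a line. move_arm: Moves the arm, as the interface text tells. Its arguments: {"type":"object","properties":{"deltas":{"type":"array","items":{"type":"number"}}},"required":["deltas"]}

```bash
mkdir -p pics; cat > h.py <<'E'
import numpy as np, cv2
from bench import robot
from scipy.spatial.transform import Rotation as Ro
def snap(n):
    o=robot.get_obs(); s=robot.snapshot(n)
    f=200/np.tan(np.radians(s['fov_y'])/2)
    if n=='wrist':
        T=np.eye(4);T[:3,:3]=rot(o['ee_rot']);T[:3,3]=o['tool_pos'];T=T@np.array(s['T_tool_cam'])
    else:
        T=np.eye(4);q=np.array(s['orientation'])
        T[:3,:3]=q if q.shape==(3,3) else rot(q);T[:3,3]=s['origin']
    s['f']=f;s['T']=T;return s
def rot(q):
    q=np.array(q)
    return q if q.shape==(3,3) else Ro.from_euler('xyz',q).as_matrix()
def cloud(s):
    v,u=np.mgrid[0:400,0:640];d=s['depth']
    p=np.stack([(u-s['cx'])/s['f']*d,-(v-s['cy'])/s['f']*d,-d],-1)
    return p@s['T'][:3,:3].T+s['T'][:3,3]
def ray(s,u,v,z):
    d=s['T'][:3,:3]@np.array([(u-s['cx'])/s['f'],-(v-s['cy'])/s['f'],-1]);o=s['T'][:3,3]
    return o+d*(z-o[2])/d[2]
def save(s,n): cv2.imwrite('pics/'+n+'.png',s['image'][...,::-1])
E
python3 - <<'E'
from h import *
o=robot.get_obs();print(o)
a=[]
for n in ['top','scene']:
    s=snap(n);save(s,n);print(n,{k:v for k,v in s.items() if k not in('image','depth')})
    np.savez(n,**s)
E
```

```text
{'time': 0.0, 'joint_positions': array([-1.45203791e+00,  8.79448639e-02,  1.37220345e+00,  2.86619772e-06,
        1.68357306e+00, -1.03076281e-01]), 'qvel': array([ 1.74399124e-05,  1.19459006e-04,  9.30267322e-04, -1.18471065e-03,
        1.64631835e-03, -2.11162172e-05]), 'joint_torque': array([ 7.10555651e-04, -3.40173697e+01, -3.02428937e+01,  7.18958932e-02,
        3.28545808e-02, -1.60071745e-04]), 'tool_pos': array([ 0.12095765, -0.53599739,  0.20433547]), 'ee_rot': array([-3.13947552e+00, -2.21865752e-04,  2.21834788e-01]), 'wrist_force': array([ 0.72015714,  0.20643664, -0.06928539]), 'wrist_torque': array([-0.0315486 , -0.01711481, -0.03018992]), 'finger_force': 0.0, 'width': 0.09379902315319726}
top {'fov_y': 52.63019154264057, 'cx': 317.18945792655296, 'cy': 200.35444559611767, 'origin': array([ 0.33698884, -0.01032473,  1.14110451]), 'orientation': array([ 0.16349559,  0.01215934, -1.57852778]), 'f': np.float64(404.40097160483145), 'T': array([[-0.00773081,  0.98661955, -0.16285605,  0.33698884],
       [-0.99989619, -0.00960732, -0.01073811, -0.01032473],
       [-0.01215904,  0.16275613,  0.9865914 ,  1.14110451],
       [ 0.        ,  0.        ,  0.        ,  1.        ]])}
scene {'fov_y': 56.6117625689031, 'cx': 318.4128375342203, 'cy': 202.19992192142058, 'origin': array([1.00944792, 0.86145565, 0.85883645]), 'orientation': array([0.91152157, 0.00671926, 2.60447311]), 'f': np.float64(371.3489860230878), 'T': array([[-0.85916667, -0.31797937,  0.40090117,  1.00944792],
       [ 0.51165172, -0.52357156,  0.6812381 ,  0.86145565],
       [-0.00671921,  0.79041884,  0.61252992,  0.85883645],
       [ 0.        ,  0.        ,  0.        ,  1.        ]])}
```

View pics/top.png

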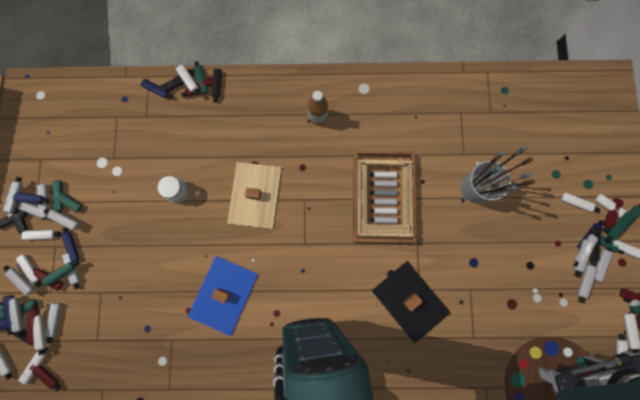

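View pics/scene.png

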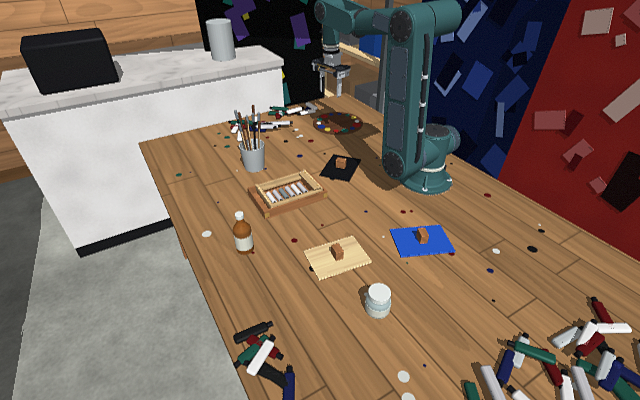

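The top view shows the pale cover at about (255,195), the box at (386,198), the jar at (173,190), the oil at (318,107) and the bucket at (487,183). The blue and black plates at (224,295) and (411,301) are look-alikes. The scene view agrees.

```bash
python3 - <<'E'
from h import *
s=dict(np.load('top.npz'));P=cloud(s);hsv=cv2.cvtColor(s['image'],cv2.COLOR_RGB2HSV)
print('hsv',hsv[180,245],hsv[215,260],hsv[190,300],hsv[193,254],'boxedges',hsv[198,358],hsv[198,365])
def rect(m,z,name):
    c=max(cv2.findContours(m.astype(np.uint8),0,1)[0],key=cv2.contourArea)[:,0]
    w=np.array([ray(s,u,v,z) for u,v in c])[:,:2]
    r=cv2.minAreaRect((w*1000).astype(np.float32));print(name,r);return r
sub=np.zeros((400,640),bool);sub[150:240,215:295]=1
p=hsv[180,245].astype(int)
m=sub&(hsv[...,2]>165)
m=cv2.morphologyEx(m.astype(np.uint8),cv2.MORPH_OPEN,np.ones((3,3)))
rect(m,.006,'cover')
mb=sub&(P[...,2]>.033);print('block',np.median(P[mb],0),P[mb][:,2].max());rect(mb,.042,'blk')
sub[:]=0;sub[140:255,340:430]=1
mb=sub&(P[...,2]>.025);rect(mb,.04,'box');z=P[sub&(P[...,2]>.02)][:,2];print(np.histogram(z,np.arange(.02,.06,.003)))
for n,(u0,u1,v0,v1) in dict(oil=(300,336,85,130),bucket=(455,530,145,205),jar=(155,195,170,210)).items():
    q=P[v0:v1,u0:u1].reshape(-1,3);q=q[q[:,2]>.03];print(n,q.min(0),q.max(0))
E
```

```text
hsv [ 18  85 197] [ 18  86 181] [ 15 120 136] [ 13 135 140] boxedges [ 17  97 158] [ 17  96 149]
cover ((543.2899780273438, 183.89871215820312), (128.98968505859375, 179.22286987304688), 82.64209747314453)
block [0.5381048  0.17641993 0.04298774] 1.1411045061923473
blk ((541.7417602539062, 180.88296508789062), (40.44218063354492, 27.13192367553711), 82.24867248535156)
box ((530.5211181640625, -184.24029541015625), (168.2239532470703, 255.4312744140625), 88.70905303955078)
(array([406, 294, 104, 246, 693, 579, 250, 251, 264, 387, 157,  16,   0]), array([0.02 , 0.023, 0.026, 0.029, 0.032, 0.035, 0.038, 0.041, 0.044,
       0.047, 0.05 , 0.053, 0.056, 0.059]))
oil [ 0.33698884 -0.02837873  0.03008907] [0.79681192 0.02543556 1.14110451]
bucket [ 0.33698884 -0.50022811  0.03005629] [ 0.60814771 -0.01032473  1.14110451]
jar [ 0.33698884 -0.01032473  0.03105434] [0.58498121 0.43151655 1.14110451]
```

```bash
cat >> h.py <<'E'
def R(yaw,pitch=0): # yaw deg of the object; tool y along object x, tool down; pitch>0 = far end up (deg)
    return Ro.from_euler('z',yaw,degrees=True).as_matrix()@Ro.from_euler('y',-pitch,degrees=True).as_matrix()@rot([np.pi,0,np.pi/2])
def go(p,Rt):
    o=robot.get_obs();Rc=rot(o['ee_rot'])
    print('t',round(o['time'],2),'pos',o['tool_pos'].round(4),'F',o['wrist_force'].round(1))
    print('rot',Ro.from_matrix(Rc.T@Rt).as_rotvec().round(4),'cm',(Rc.T@(np.array(p)-o['tool_pos'])*100).round(2))
E
python3 - <<'E'
from h import *
s=snap('wrist');print(s['T_tool_cam'],s['f'],s['cx'],s['cy'])
go([.50,-.19,.33],R(-1.3))
print(R(0))
E
```

```text
[[-4.01110915e-04  9.60054464e-01  2.79812913e-01  8.19064259e-02]
 [ 9.99999613e-01  1.66087188e-04  8.63641394e-04  9.80648413e-04]
 [ 7.82669435e-04  2.79813151e-01 -9.60054159e-01 -1.79631529e-01]
 [ 0.00000000e+00  0.00000000e+00  0.00000000e+00  1.00000000e+00]] 334.1988908239526 319.51349062090276 198.84214799722272
t 0.15 pos [ 0.1209 -0.5361  0.2045] F [-0.1  0.3 -0. ]
rot [-1.4000e-03 -1.3000e-03 -1.3263e+00] cm [ 44.59 -25.44 -12.49]
[[ 2.22044605e-16  1.00000000e+00  1.22464680e-16]
 [ 1.00000000e+00 -2.22044605e-16 -2.46519033e-32]
 [ 0.00000000e+00  1.22464680e-16 -1.00000000e+00]]
```

Emit:
{"op": "move_arm", "data": {
  "deltas": [0,0,-1.326,44.6,-25.4,-12.5,-1,0,0,-1.326,44.6,-25.4,-12.5,-1,0,0,-1.326,44.6,-25.4,-12.5,-1,0,0,-1.326,44.6,-25.4,-12.5,-1,0,0,-1.326,44.6,-25.4,-12.5,-1,0,0,-1.326,44.6,-25.4,-12.5,-1,0,0,-1.326,44.6,-25.4,-12.5,-1,0,0,-1.326,44.6,-25.4,-12.5,-1]
}}

```text
time: 0.95
tool_pos: [0.4091, -0.2729, 0.3004]
ee_rot: [-3.142, 0.0, 1.428]
wrist_force: [0.2, -0.1, 0.9]
width: 0.0938
finger_force: 0.0
```

```bash
python3 - <<'E'
from h import *
go([.53,-.19,.33],R(-1.3))
E
```

```text
t 0.95 pos [ 0.4091 -0.2729  0.3004] F [ 0.2 -0.1  0.9]
rot [-0.      0.0002 -0.1202] cm [ 9.93 10.78 -2.96]
```

Emit:
{"op": "move_arm", "data": {
  "deltas": [0,0,-0.12,9.9,10.8,-3,-1,0,0,-0.12,9.9,10.8,-3,-1,0,0,-0.12,9.9,10.8,-3,-1,0,0,-0.12,9.9,10.8,-3,-1,0,0,-0.12,9.9,10.8,-3,-1]
}}

```text
time: 1.45
tool_pos: [0.53, -0.1922, 0.3292]
ee_rot: [-3.14, -0.0, 1.544]
wrist_force: [0.2, -0.1, 1.0]
width: 0.094
finger_force: 0.0
```

```bash
python3 - <<'E'
from h import *
s=snap('wrist');save(s,'w1');np.savez('w1',**s)
P=cloud(s);print(robot.get_obs()['tool_pos'],robot.get_obs()['ee_rot'])
# into box frame
a=np.radians(-1.3);c=np.array([.5305,-.1842,0]);M=Ro.from_euler('z',a).as_matrix();B=(P-c)@M
# profile along x near y=0 and y=+-59
for y in (0,30,-30,59,-59):
    m=(abs(B[...,1]*1000-y)<4)
    q=B[m];b=np.round(q[:,0]*1000/2).astype(int)
    print(y,[(2*k,round(np.median(q[b==k,2])*1000,1)) for k in range(-66,67) if (b==k).any() and abs(k)>36])
E
```

```text
[ 0.5292084  -0.19291555  0.32941507] [-3.13991133e+00  7.48968658e-05  1.54198110e+00]
0 [(-124, np.float64(36.2)), (-122, np.float64(36.7)), (-120, np.float64(36.3)), (-118, np.float64(30.2)), (-110, np.float64(48.3)), (-108, np.float64(48.9)), (-106, np.float64(49.1)), (-104, np.float64(49.2)), (-102, np.float64(50.7)), (-100, np.float64(49.3)), (-98, np.float64(50.6)), (-96, np.float64(49.1)), (-94, np.float64(49.8)), (-92, np.float64(48.8)), (-90, np.float64(49.1)), (-88, np.float64(48.9)), (-86, np.float64(49.1)), (-84, np.float64(48.1)), (-82, np.float64(48.5)), (-80, np.float64(7.4)), (-78, np.float64(27.4)), (-76, np.float64(5.8)), (-74, np.float64(6.2)), (74, np.float64(21.1)), (76, np.float64(19.1)), (78, np.float64(6.1)), (80, np.float64(6.6)), (82, np.float64(6.5)), (84, np.float64(6.3)), (86, np.float64(5.9)), (88, np.float64(6.5)), (90, np.float64(43.9)), (92, np.float64(46.1)), (94, np.float64(45.8)), (96, np.float64(7.1)), (98, np.float64(47.6)), (100, np.float64(47.9)), (102, np.float64(47.1)), (112, np.float64(6.0)), (114, np.float64(6.2)), (116, np.float64(6.1)), 
[... 4258 characters left out ...]
, np.float64(36.2)), (-78, np.float64(33.9)), (-76, np.float64(33.8)), (-74, np.float64(32.9)), (74, np.float64(34.3)), (76, np.float64(34.1)), (78, np.float64(33.7)), (80, np.float64(34.2)), (82, np.float64(33.8)), (84, np.float64(34.4)), (86, np.float64(34.1)), (88, np.float64(33.4)), (90, np.float64(34.9)), (92, np.float64(35.2)), (94, np.float64(46.0)), (96, np.float64(47.5)), (98, np.float64(46.6)), (100, np.float64(47.2)), (110, np.float64(6.0)), (112, np.float64(5.5)), (114, np.float64(6.4)), (116, np.float64(5.9)), (118, np.float64(6.1)), (120, np.float64(6.0)), (122, np.float64(6.2)), (124, np.float64(21.0)), (126, np.float64(36.0)), (128, np.float64(36.3)), (130, np.float64(35.7))]
```

View pics/w1.png

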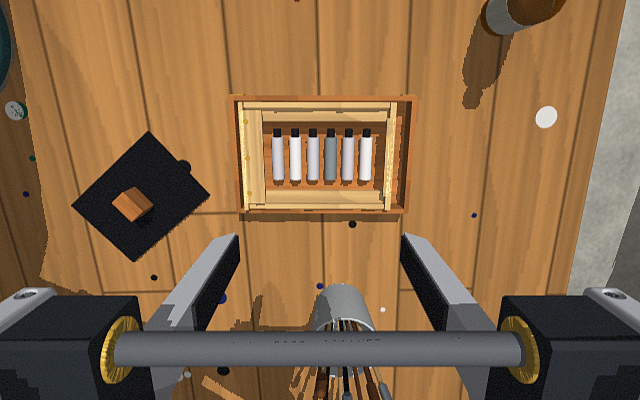

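The wrist view shows the open box from (232,97) to (410,213), with the batten on the left (x about 240–263) and the far lip at about x 387. Heights agree with the text. I'll fit the frame edges and move above the cover.

```bash
cat > fit.py <<'E'
from h import *
def line(pts,ax):  # fit x=a+b*y (ax=0) robustly, mm
    pts=np.array(pts)*1000;l=cv2.fitLine(pts.astype(np.float32),cv2.DIST_HUBER,0,.01,.01).ravel()
    k=1-ax; b=l[ax]/l[k]; return round(float(l[2+ax]-b*l[2+k]),2),round(float(np.degrees(b)),2)
E
python3 - <<'E'
from fit import *
s=dict(np.load('w1.npz'));P=cloud(s)
M=Ro.from_euler('z',np.radians(-1.3)).as_matrix();B=(P-[.5305,-.1842,0])@M
S=lambda lo,hi,x0,x1,y0,y1:(B[...,2]>lo)&(B[...,2]<hi)&(B[...,0]>x0)&(B[...,0]<x1)&(B[...,1]>y0)&(B[...,1]<y1)
def edge(m,ax,sgn):
    q=B[m];k=np.round(q[:,1-ax]*1000/3).astype(int);out=[]
    for i in np.unique(k):
        w=q[k==i]
        if len(w)>2: out.append(w[np.argmax(sgn*w[:,ax]),:2])
    return line(out,ax)
print('batten inner',edge(S(.044,.055,-.112,-.06,-.05,.05),0,1))
print('far lip inner',edge(S(.044,.055,.07,.108,-.045,.045),0,-1))
print('far lip outer',edge(S(.044,.055,.07,.115,-.045,.045),0,1),'batten outer',edge(S(.046,.055,-.116,-.06,-.05,.05),0,-1))
print('rail inner +',edge(S(.031,.037,-.07,.08,.03,.066),1,-1),'-',edge(S(.031,.037,-.07,.08,-.066,-.03),1,1))
print('guide inner +',edge(S(.039,.045,-.07,.08,.055,.085),1,-1),'-',edge(S(.039,.045,-.07,.08,-.085,-.055),1,1))
print('box outer x',edge(S(.034,.039,-.14,-.115,-.075,.075),0,-1),edge(S(.034,.039,.115,.14,-.075,.075),0,1))
print('box outer y',edge(S(.03,.055,-.11,.12,.06,.095),1,1),edge(S(.03,.055,-.11,.12,-.095,-.06),1,-1))
go([.5425,.172,.25],R(-7.4))
E
```

```text
batten inner (-78.55, 0.46)
far lip inner (89.73, 0.26)
far lip outer (101.27, 0.49) batten outer (-108.9, 0.64)
rail inner + (48.38, -0.27) - (-51.8, -0.39)
guide inner + (67.18, -0.27) - (-69.84, -0.37)
box outer x (-124.09, 0.35) (130.79, 0.41)
box outer y (81.43, -0.28) (-85.24, -0.24)
t 1.5 pos [ 0.5292 -0.1929  0.3294] F [-0.2  0.5 -0.7]
rot [-0.0017  0.0002  0.1003] cm [36.52  0.29  7.94]
```

Emit:
{"op": "move_arm", "data": {
  "deltas": [0,0,0.1,36.5,0.3,7.9,-1,0,0,0.1,36.5,0.3,7.9,-1,0,0,0.1,36.5,0.3,7.9,-1,0,0,0.1,36.5,0.3,7.9,-1,0,0,0.1,36.5,0.3,7.9,-1,0,0,0.1,36.5,0.3,7.9,-1,0,0,0.1,36.5,0.3,7.9,-1,0,0,0.1,36.5,0.3,7.9,-1]
}}

```text
time: 2.3
tool_pos: [0.5418, 0.1734, 0.2497]
ee_rot: [-3.139, 0.0, 1.443]
wrist_force: [0.4, -0.1, -0.4]
width: 0.0938
finger_force: 0.0
```

Emit:
{"op": "move_arm", "data": {
  "deltas": [0,0,0,0,0,0,-1,0,0,0,0,0,0,-1,0,0,0,0,0,0,-1]
}}

```text
time: 2.6
tool_pos: [0.5434, 0.1699, 0.2518]
ee_rot: [3.141, 0.0, 1.439]
wrist_force: [0.0, 0.0, -0.3]
width: 0.0942
finger_force: 0.0
```

```bash
python3 - <<'E'
from fit import *
s=snap('wrist');save(s,'w2');np.savez('w2',**s);P=cloud(s)
near=(abs(P[...,0]-.5425)<.13)&(abs(P[...,1]-.182)<.1)
for n,lo,hi in (('plate',.0035,.05),('block',.035,.047)):
    m=(near&(P[...,2]>lo)&(P[...,2]<hi)).astype(np.uint8)
    m=cv2.morphologyEx(m,cv2.MORPH_OPEN,np.ones((3,3)))
    n_,lab,st,_=cv2.connectedComponentsWithStats(m);i=1+np.argmax(st[1:,4])
    q=P[(lab==i)]; 
    if n=='plate': q=q[q[:,2]<.012]
    print(n,np.median(q[:,2]),cv2.minAreaRect((q[:,:2]*1000).astype(np.float32)))
go([.5425,.1825,.25],R(-7.4))
E
```

```text
plate 0.006202964501735464 ((544.8054809570312, 180.13803100585938), (129.99513244628906, 179.8798828125), 82.79544067382812)
block 0.041957186646940065 ((544.8925170898438, 180.16195678710938), (40.259063720703125, 25.978607177734375), 83.02093505859375)
t 2.65 pos [0.5435 0.1699 0.2518] F [ 0.6 -0.1 -0.8]
rot [ 0.0012  0.0002 -0.0028] cm [ 1.23 -0.26  0.18]
```

View pics/w2.png

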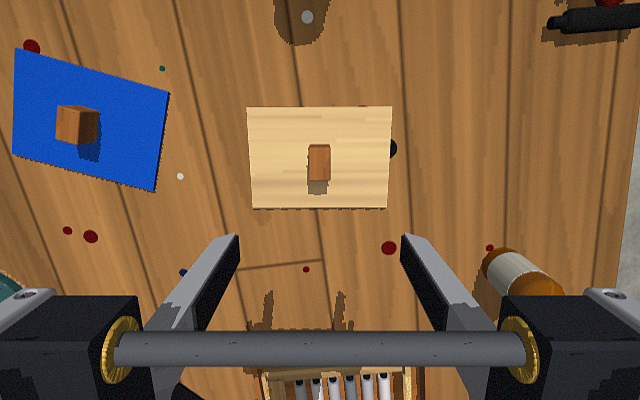

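The wrist view shows the plate from (247,107) to (392,208) and its block at (319,163). Blue look-alike is at left. The cover centre is (0.545, 0.180), yaw -7.1°. I'll descend.

```bash
python3 - <<'E'
from h import *
go([.5449,.1801,.07],R(-7.1))
E
```

```text
t 2.65 pos [0.5435 0.1699 0.2518] F [ 0.6 -0.1 -0.8]
rot [ 0.0012  0.0002 -0.0081] cm [ 1.03 -0.02 18.18]
```

Emit:
{"op": "move_arm", "data": {
  "deltas": [0,0,-0.008,1.0,0,18.2,-1,0,0,-0.008,1.0,0,18.2,-1,0,0,-0.008,1.0,0,18.2,-1,0,0,-0.008,1.0,0,18.2,-1,0,0,-0.008,1.0,0,18.2,-1,0,0,-0.008,1.0,0,18.2,-1,0,0,-0.008,1.0,0,18.2,-1,0,0,-0.008,1.0,0,18.2,-1]
}}

```text
time: 3.45
tool_pos: [0.5466, 0.182, 0.0725]
ee_rot: [3.136, -0.002, 1.449]
wrist_force: [-0.1, -0.9, -0.6]
width: 0.0941
finger_force: 0.0
```

```bash
python3 - <<'E'
from h import *
for i in range(4):
  snap('top'); o=robot.get_obs(); print(o['tool_pos'].round(4),o['ee_rot'].round(4))
go([.5449,.1801,.0115],R(-7.1))
E
```

```text
[0.5463 0.1821 0.0721] [ 3.1366e+00 -1.6000e-03  1.4495e+00]
[0.5459 0.182  0.0715] [ 3.1376e+00 -1.3000e-03  1.4496e+00]
[0.5455 0.1821 0.0709] [ 3.1385e+00 -1.0000e-03  1.4498e+00]
[0.5452 0.1821 0.0704] [ 3.1394e+00 -7.0000e-04  1.4498e+00]
t 3.65 pos [0.5452 0.1821 0.0704] F [ 0.9 -0.4  0.4]
rot [ 0.0021 -0.0007  0.0029] cm [-0.2  -0.02  5.89]
```

Emit:
{"op": "move_arm", "data": {
  "deltas": [0,0,0,-0.1,0,3,-1,0,0,0,-0.2,0,5,-1,0,0,0,-0.2,0,5.6,-1,0,0,0,-0.2,0,5.6,-1,0,0,0,-0.2,0,5.6,-1,0,0,0,-0.2,0,5.6,-1,0,0,0,-0.2,0,5.6,-1,0,0,0,-0.2,0,5.6,-1]
}}

```text
time: 4.45
tool_pos: [0.5448, 0.1801, 0.0139]
ee_rot: [3.14, -0.0, 1.45]
wrist_force: [0.6, 0.6, -0.2]
width: 0.0938
finger_force: 0.0
```

```bash
python3 - <<'E'
from h import *
go([.5449,.1801,.0105],R(-7.1))
E
```

```text
t 4.45 pos [0.5448 0.1801 0.0139] F [ 0.6  0.6 -0.2]
rot [ 0.0014 -0.0004  0.0029] cm [0.01 0.01 0.34]
```

Emit:
{"op": "move_arm", "data": {
  "deltas": [0,0,0,0,0,0.25,-1,0,0,0,0,0,0.25,-1,0,0,0,0,0,0.25,1,0,0,0,0,0,0.25,1,0,0,0,0,0,0.25,1,0,0,0,0,0,0.25,1,0,0,0,0,0,0.25,1,0,0,0,0,0,0.25,1]
}}

```text
time: 5.25
tool_pos: [0.5443, 0.1799, 0.0106]
ee_rot: [3.142, 0.0, 1.45]
wrist_force: [-0.0, 0.1, 0.2]
width: 0.0493
finger_force: 0.0
```

Emit:
{"op": "move_arm", "data": {
  "deltas": [0,0,0,0,0,0,1,0,0,0,0,0,0,1,0,0,0,0,0,0,1,0,0,0,0,0,0,1]
}}

```text
time: 5.65
tool_pos: [0.5443, 0.1799, 0.0106]
ee_rot: [3.142, 0.0, 1.45]
wrist_force: [0.2, 0.1, -0.7]
width: 0.0261
finger_force: 30.0
```

Emit:
{"op": "move_arm", "data": {
  "deltas": [0,0,0,0,0,-1.5,1,0,0,0,0,0,-4,1,0,0,0,0,0,-8,1,0,0,0,0,0,-12,1,0,0,0,0,0,-15,1,0,0,0,0,0,-15,1,0,0,0,0,0,-15,1,0,0,0,0,0,-15,1]
}}

```text
time: 6.45
tool_pos: [0.5427, 0.1796, 0.1577]
ee_rot: [-3.137, 0.002, 1.45]
wrist_force: [0.1, 0.5, -2.7]
width: 0.0262
finger_force: 30.0
```

```bash
cat >> h.py <<'E'
BED=np.array([.5341,-.1856,.034]);YAW=-1.65
def cov(x,y,z,pitch,h=.0106,e=0.): # near lower edge middle at frame (x,y,z) mm about BED -> TCP
    Rz=Ro.from_euler('z',YAW,degrees=True).as_matrix();Ry=Ro.from_euler('y',-pitch,degrees=True).as_matrix()
    p=np.array([x,y,z])/1000+Ry@np.array([.09+e,0,h])
    return BED+Rz@p
E
python3 - <<'E'
from h import *
s=snap('wrist');save(s,'w3');P=cloud(s);o=robot.get_obs();print(o['wrist_force'],o['width'])
Q=(P-o['tool_pos'])@rot(o['ee_rot'])   # tool frame
m=(abs(Q[...,1])<.085)&(abs(Q[...,1])>.03)&(Q[...,0]>.0)&(Q[...,0]<.06)&(abs(Q[...,2])<.03)
q=Q[m];A=np.c_[q[:,:2],np.ones(len(q))];c=np.linalg.lstsq(A,q[:,2],rcond=None)[0];print('plate z=ax+by+c',c,len(q),'extent',q.min(0),q.max(0))
m=(abs(Q[...,2])<.02)&(Q[...,0]>.02)&(Q[...,0]<.2)&(abs(Q[...,1])<.15);print('far edge',np.percentile(Q[m][:,0],99.5),np.percentile(Q[m][:,1],[.5,99.5]))
T=cloud(dict(np.load('top.npz')));b=T[(T[...,0]>.4)&(T[...,0]<.72)&(T[...,1]<-.28)&(T[...,1]>-.55)&(T[...,2]>.06)&(T[...,2]<.3)];print('bucket',b.min(0),b.max(0))
go(cov(-60,0,90,8),R(YAW,8))
E
```

```text
[ 0.48288504 -0.11233115 -3.13668381] 0.025407741306631013
plate z=ax+by+c [-0.00155426 -0.00127827  0.00404678] 19519 extent [ 7.47944449e-06 -8.49963275e-02  1.62033133e-03] [0.05999779 0.08499434 0.00652383]
far edge 0.06502990626494871 [-0.08818238  0.08933564]
bucket [ 0.50520066 -0.50022811  0.06020703] [ 0.60814771 -0.39671106  0.26660676]
t 6.5 pos [0.5426 0.1795 0.1574] F [ 0.5 -0.1 -3.1]
rot [-0.1449  0.0082 -0.0919] cm [-36.09   6.32   1.08]
```

View pics/w3.png

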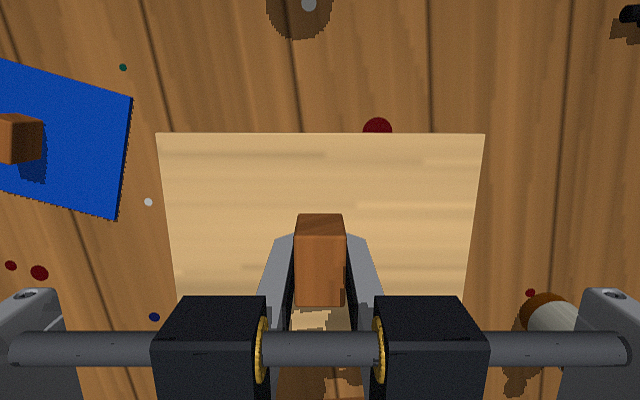

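Held well: the plate spans columns 157–485 with its edge at row 133, level to 0.1° in the hand. I'll carry it above the box, tilted 8°.

Emit:
{"op": "move_arm", "data": {
  "deltas": [-0.03,0,-0.02,-4,0.6,0,1,-0.06,0,-0.04,-8,1.2,0,1,-0.08,0,-0.05,-13,2,0,1,-0.1,0,-0.06,-18,3,0,1,-0.13,0,-0.08,-23,4,0,1,-0.145,0.008,-0.092,-28,5,0,1,-0.145,0.008,-0.092,-33,6,0,1,-0.145,0.008,-0.092,-36.1,6.3,0,1]
}}

```text
time: 7.3
tool_pos: [0.5616, -0.1888, 0.1577]
ee_rot: [3.001, -0.002, 1.54]
wrist_force: [0.6, 0.4, -1.6]
width: 0.0262
finger_force: 30.0
```

Emit:
{"op": "move_arm", "data": {
  "deltas": [0,0,0,0,0,0,1,0,0,0,0,0,0,1,0,0,0,0,0,0,1,0,0,0,0,0,0,1]
}}

```text
time: 7.7
tool_pos: [0.5631, -0.1844, 0.16]
ee_rot: [2.997, -0.002, 1.544]
wrist_force: [0.2, -0.4, -2.8]
width: 0.0261
finger_force: 30.0
```

```bash
sed -i 's/h=.0106,e=0./h=.0103,e=.0003/' h.py
cat >> h.py <<'E'
def st(): # where the cover's near lower edge is in the frame, mm, tilt deg
    o=robot.get_obs();Rt=rot(o['ee_rot']);Rz=Ro.from_euler('z',YAW,degrees=True).as_matrix()
    C=Rt@R(0).T # cover rotation
    n=Rz.T@(o['tool_pos']-C@np.array([.0903,0,.0103])-BED)*1000
    e=Ro.from_matrix(Rz.T@C).as_euler('xyz',degrees=True)
    F=Rz.T@o['wrist_force']
    print('t',round(o['time'],2),'near',n.round(1),'far',(n+180*(Rz.T@C)[:,0]).round(1),'rpy',e.round(2),'F',F.round(1),'w',round(o['width'],4),'g',round(o['finger_force'],1))
E
python3 - <<'E'
from h import *
st();s=snap('wrist');save(s,'w4');go(cov(-70,0,30,8),R(YAW,8))
P=cloud(s);o=robot.get_obs()
Q=(P-o['tool_pos'])@rot(o['ee_rot'])
m=(abs(Q[...,2])<.02)&(Q[...,0]>.02)&(Q[...,0]<.2)&(abs(Q[...,1])<.15);print('far edge',np.percentile(Q[m][:,0],99.5),np.percentile(Q[m][:,1],[.5,99.5]))
E
```

```text
t 7.7 near [-58.9   1.9 102.8] far [119.2   2.2 128.7] rpy [ 0.12 -8.26  0.1 ] F [ 0.2 -0.4 -2.8] w 0.0261 g 30.0
t 7.75 pos [ 0.5632 -0.1845  0.1603] F [-0.3  0.1 -1.7]
rot [ 0.005  -0.002   0.0019] cm [-0.21 -2.16  7.12]
far edge 0.06500132940305042 [-0.08853557  0.08896074]
```

```bash
python3 - <<'E'
from h import *
go(cov(-72,0,10,6.5),R(YAW,6.5))
E
```

```text
t 7.75 pos [ 0.5632 -0.1845  0.1603] F [-0.3  0.1 -1.7]
rot [ 0.0311 -0.002   0.0019] cm [-0.21 -2.62  9.3 ]
```

Emit:
{"op": "move_arm", "data": {
  "deltas": [0.031,-0.002,0.002,-0.1,-1,2,1,0.031,-0.002,0.002,-0.2,-2,4,1,0.031,-0.002,0.002,-0.2,-2.6,6,1,0.031,-0.002,0.002,-0.2,-2.6,8,1,0.031,-0.002,0.002,-0.2,-2.6,9,1,0.031,-0.002,0.002,-0.2,-2.6,9.3,1,0.031,-0.002,0.002,-0.2,-2.6,9.3,1,0.031,-0.002,0.002,-0.2,-2.6,9.3,1]
}}

```text
time: 8.55
tool_pos: [0.5516, -0.1878, 0.0659]
ee_rot: [3.026, 0.001, 1.54]
wrist_force: [-0.7, 0.1, -1.3]
width: 0.0257
finger_force: 30.0
```

Emit:
{"op": "move_arm", "data": {
  "deltas": [0,0,0,0,0,0,1,0,0,0,0,0,0,1,0,0,0,0,0,0,1,0,0,0,0,0,0,1]
}}

```text
time: 8.95
tool_pos: [0.551, -0.1877, 0.0652]
ee_rot: [3.027, 0.001, 1.54]
wrist_force: [-1.1, -0.3, -2.1]
width: 0.0259
finger_force: 30.0
```

```bash
python3 - <<'E'
from h import *
st();go(cov(-72,0,2,6.5),R(YAW,6.5))
s=snap('wrist');save(s,'w5')
E
```

```text
t 8.95 near [-71.6  -1.4  10.6] far [107.2  -1.8  31.2] rpy [-0.04 -6.57 -0.12] F [-1.  -0.3 -2.1] w 0.0259 g 30.0
t 8.95 pos [ 0.551  -0.1877  0.0652] F [-1.1 -0.3 -2.1]
rot [ 0.0012  0.001  -0.0021] cm [ 0.16 -0.14  0.86]
```

View pics/w5.png

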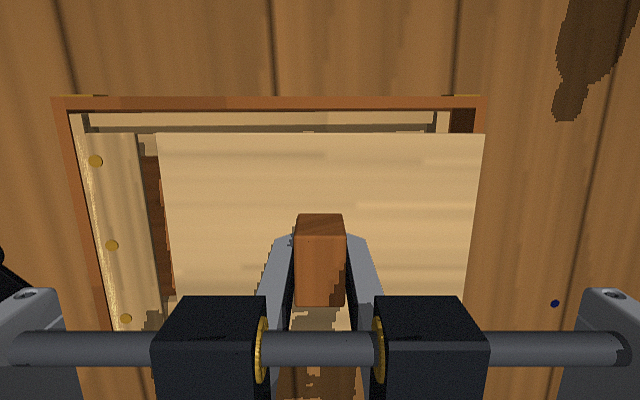

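The view shows the cover's near edge at column ~160, the batten's edge at ~140–158 and the +y guide at row ~128. I'll measure the gaps directly from depth at this close range.

```bash
python3 - <<'E'
from fit import *
s=snap('wrist');P=cloud(s)
Rz=Ro.from_euler('z',np.radians(YAW)).as_matrix();B=(P-BED)@Rz*1000
def L(m,ax,sgn,n):
    q=B[m]
    k=np.round(q[:,1-ax]/3).astype(int);o=[]
    for i in np.unique(k):
        w=q[k==i]
        if len(w)>2:o.append(w[np.argmax(sgn*w[:,ax]),:2]/1000)
    print(n,line(o,ax) if len(o)>3 else None,'z',np.median(q[:,2]).round(1))
x,y,z=B[...,0],B[...,1],B[...,2]
bat=(z>12)&(z<18)&(x<-75)&(x>-112)&(abs(y)<60)&(y>-10);L(bat,0,1,'batten inner')
C=(P@np.eye(3));pl=(abs(z-(16.6+(x+72)*.115))<1.5)&(abs(y)<70)&(y>-10)&(x>-76)&(x<-30);L(pl,0,-1,'plate near top edge')
L((abs(z-(16.6+(x+72)*.115))<1.5)&(y>30)&(y<70)&(x>-70)&(x<90),1,1,'plate +y edge')
L((abs(z-8)<1.5)&(y>66)&(y<82)&(x>-70)&(x<80),1,-1,'guide +y inner')
rl=(abs(z)<2)&(y>64)&(y<72)&(abs(x)<70);print('rail pts',rl.sum(),np.median(z[rl]))
E
```

```text
batten inner (-81.79, 0.06) z 15.2
plate near top edge (-71.44, 0.18) z 18.9
plate +y edge (63.4, -0.39) z 25.8
guide +y inner (67.03, 0.06) z 8.3
rail pts 868 0.3395538693686112
```

Emit:
{"op": "move_arm", "data": {
  "deltas": [0,0,0,0,-0.05,0.4,1,0,0,0,0,-0.1,0.7,1,0,0,0,0,-0.12,0.9,1,0,0,0,0,-0.12,0.9,1,0,0,0,0,-0.12,0.9,1,0,0,0,0,-0.12,0.9,1,0,0,0,0,-0.12,0.9,1]
}}

```text
time: 9.75
tool_pos: [0.5509, -0.1876, 0.056]
ee_rot: [3.027, 0.001, 1.54]
wrist_force: [-0.1, -0.3, -2.5]
width: 0.0258
finger_force: 30.0
```

```bash
python3 - <<'E'
from h import *
st();go(cov(-85,-1,1.0,6.5),R(YAW,6.5))
E
```

```text
t 9.75 near [-71.7  -1.4   1.4] far [107.1  -1.7  22. ] rpy [-0.04 -6.56 -0.12] F [-0.1 -0.3 -2.5] w 0.0258 g 30.0
t 9.75 pos [ 0.5509 -0.1876  0.056 ] F [-0.1 -0.3 -2.5]
rot [ 0.0011  0.0009 -0.0021] cm [ 0.05 -1.32 -0.1 ]
```

Emit:
{"op": "move_arm", "data": {
  "deltas": [0,0,0,0,-0.3,-0.03,1,0,0,0,0,-0.6,-0.05,1,0,0,0,0,-0.9,-0.08,1,0,0,0,0,-1.2,-0.11,1,0,0,0,0,-1.35,-0.12,1,0,0,0,0,-1.35,-0.12,1,0,0,0,0,-1.35,-0.12,1]
}}

```text
time: 10.45
tool_pos: [0.5372, -0.1872, 0.0555]
ee_rot: [3.027, 0.001, 1.54]
wrist_force: [0.9, -0.0, -2.7]
width: 0.0259
finger_force: 30.0
```

```bash
python3 - <<'E'
from h import *
st();go(cov(-90,-1,1.0,6.5),R(YAW,6.5))
E
```

```text
t 10.45 near [-85.4  -1.3   0.9] far [93.4 -1.7 21.5] rpy [-0.03 -6.55 -0.12] F [ 0.9 -0.  -2.7] w 0.0259 g 30.0
t 10.45 pos [ 0.5372 -0.1872  0.0555] F [ 0.9 -0.  -2.7]
rot [ 0.0009  0.0008 -0.0021] cm [ 0.05 -0.46 -0.05]
```

Emit:
{"op": "move_arm", "data": {
  "deltas": [0,0,0,0,-0.1,-0.01,1,0,0,0,0,-0.2,-0.02,1,0,0,0,0,-0.3,-0.03,1,0,0,0,0,-0.4,-0.04,1,0,0,0,0,-0.5,-0.05,1,0,0,0,0,-0.5,-0.05,1,0,0,0,0,-0.5,-0.05,1]
}}

```text
time: 11.15
tool_pos: [0.533, -0.1869, 0.0557]
ee_rot: [3.026, 0.001, 1.54]
wrist_force: [5.0, 0.8, -3.5]
width: 0.0256
finger_force: 30.0
```

```bash
python3 - <<'E'
from h import *
st();go(cov(-95.5,-1,1.0,6.5),R(YAW,6.5))
E
```

```text
t 11.15 near [-89.6  -1.2   1. ] far [89.2 -1.6 21.8] rpy [-0.03 -6.65 -0.12] F [ 5.   0.9 -3.5] w 0.0256 g 30.0
t 11.15 pos [ 0.533  -0.1869  0.0557] F [ 5.   0.8 -3.5]
rot [ 0.0026  0.0007 -0.002 ] cm [ 0.04 -0.58 -0.05]
```

Emit:
{"op": "move_arm", "data": {
  "deltas": [0,0,0,0,-0.1,-0.01,1,0,0,0,0,-0.2,-0.02,1,0,0,0,0,-0.3,-0.03,1,0,0,0,0,-0.4,-0.04,1,0,0,0,0,-0.5,-0.05,1,0,0,0,0,-0.6,-0.05,1,0,0,0,0,-0.65,-0.06,1,0,0,0,0,-0.65,-0.06,1]
}}

```text
time: 11.95
tool_pos: [0.5284, -0.1868, 0.0562]
ee_rot: [3.021, 0.001, 1.54]
wrist_force: [9.4, 0.7, -5.1]
width: 0.0259
finger_force: 30.0
```

```bash
python3 - <<'E'
from h import *
st();go(cov(-95.5,-1,1.0,3.5),R(YAW,3.5));go(cov(-95.5,-1,.5,.3),R(YAW,.3))
E
```

```text
t 11.95 near [-94.1  -1.2   1.1] far [84.6 -1.5 22.8] rpy [-0.04 -6.92 -0.12] F [ 9.4  1.  -5.1] w 0.0259 g 30.0
t 11.95 pos [ 0.5284 -0.1868  0.0562] F [ 9.4  0.7 -5.1]
rot [ 0.0597  0.0009 -0.0021] cm [ 0.03 -0.1   0.54]
t 11.95 pos [ 0.5284 -0.1868  0.0562] F [ 9.4  0.7 -5.1]
rot [ 0.1156  0.0008 -0.0021] cm [ 0.04 -0.09  1.09]
```

Emit:
{"op": "move_arm", "data": {
  "deltas": [0,0,0,0,-0.1,0,1,0.015,0,0,0,-0.17,0.13,1,0.03,0,0,0,-0.2,0.27,1,0.045,0,0,0,-0.2,0.4,1,0.06,0,0,0,-0.2,0.54,1,0.06,0,0,0,-0.2,0.54,1,0.06,0,0,0,-0.2,0.54,1]
}}

```text
time: 12.65
tool_pos: [0.5282, -0.1868, 0.0511]
ee_rot: [3.079, 0.001, 1.54]
wrist_force: [10.2, 0.4, -3.7]
width: 0.0256
finger_force: 30.0
```

```bash
python3 - <<'E'
from h import *
st();go(cov(-96,-1,.5,.3),R(YAW,.3))
s=snap('wrist');P=cloud(s);save(s,'w6')
Rz=Ro.from_euler('z',np.radians(YAW)).as_matrix();B=(P-BED)@Rz*1000
x,y,z=B[...,0],B[...,1],B[...,2]
for yy in (20,35,48):
    m=(abs(y-yy)<3)&(x>60)&(x<105);q=B[m];k=np.round(q[:,0]).astype(int)
    print(yy,[(int(i),round(float(np.median(q[k==i,2])),1)) for i in np.unique(k) if 76<i<98])
E
```

```text
t 12.65 near [-95.4  -1.2   1.1] far [84.3 -1.5 12.5] rpy [-0.05 -3.61 -0.1 ] F [10.2  0.7 -3.7] w 0.0256 g 30.0
t 12.65 pos [ 0.5282 -0.1868  0.0511] F [10.2  0.4 -3.7]
rot [ 0.0578  0.001  -0.0018] cm [ 0.03 -0.02  0.58]
20 [(77, 18.3), (78, 18.1), (79, 18.5), (80, 18.7), (81, 18.5), (82, 18.6), (83, 18.8), (84, 18.6), (87, 13.6), (88, 13.1), (89, 13.4), (90, 13.4), (91, 13.3), (92, 13.3), (93, 13.6), (94, 13.5), (95, 13.5), (96, 13.3), (97, 13.4)]
35 [(77, 18.3), (78, 18.6), (79, 18.3), (80, 18.4), (81, 18.5), (82, 18.8), (83, 18.7), (84, 18.5), (85, 17.7), (87, 13.8), (88, 13.2), (89, 13.4), (90, 13.6), (91, 13.3), (92, 13.3), (93, 13.4), (94, 13.3), (95, 13.3), (96, 13.3), (97, 13.3)]
48 [(77, 18.4), (78, 18.6), (79, 18.1), (80, 18.6), (81, 18.7), (82, 18.7), (83, 18.9), (84, 18.3), (85, 17.5), (87, 13.8), (88, 13.6), (89, 13.2), (90, 13.9), (91, 13.2), (92, 13.5), (93, 13.2), (94, 13.1), (95, 13.1), (96, 13.3), (97, 13.3)]
```

View pics/w6.png

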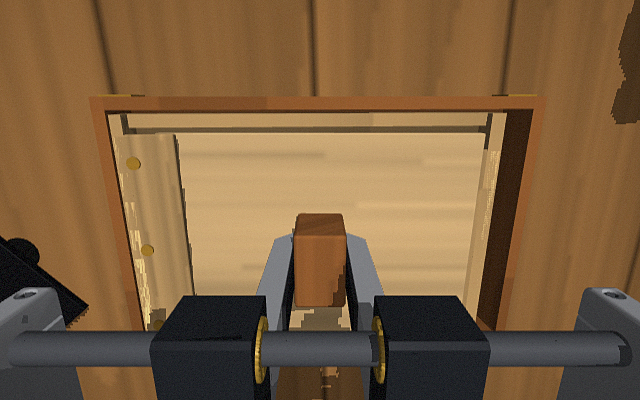

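The near edge is under the batten (columns ~180–190), and the far end (~row 130–, column 480) stops about 1.8 mm short of the far lip. I'll swing it down with slightly more press.

Emit:
{"op": "move_arm", "data": {
  "deltas": [0,0,0,0,-0.08,0,1,0.012,0,0,0,-0.1,0.12,1,0.024,0,0,0,-0.1,0.24,1,0.036,0,0,0,-0.1,0.36,1,0.048,0,0,0,-0.1,0.48,1,0.056,0,0,0,-0.1,0.57,1,0.056,0,0,0,-0.1,0.57,1,0.056,0,0,0,-0.1,0.57,1]
}}

```text
time: 13.5
tool_pos: [0.5282, -0.1867, 0.0461]
ee_rot: [3.133, 0.001, 1.541]
wrist_force: [9.7, 1.9, -2.1]
width: 0.0259
finger_force: 30.0
```

```bash
python3 - <<'E'
from h import *
st();go(cov(-90,-1,0.2,0),R(YAW,0))
E
```

```text
t 13.5 near [-96.   -1.2   1. ] far [83.9 -1.4  2.6] rpy [-0.06 -0.51 -0.09] F [ 9.7  2.2 -2.1] w 0.0259 g 30.0
t 13.5 pos [ 0.5282 -0.1867  0.0461] F [ 9.7  1.9 -2.1]
rot [ 0.0089  0.0011 -0.0015] cm [0.03 0.61 0.17]
```

Emit:
{"op": "move_arm", "data": {
  "deltas": [0.004,0,0,0,0,0.06,1,0.009,0,0,0,0,0.12,1,0.009,0,0,0,0,0.17,1,0.009,0,0,0,0,0.17,1,0.009,0,0,0,0,0.17,1]
}}

```text
time: 14.0
tool_pos: [0.5284, -0.1869, 0.0449]
ee_rot: [3.141, 0.002, 1.54]
wrist_force: [10.2, 2.1, -0.4]
width: 0.0259
finger_force: 30.0
```

```bash
python3 - <<'E'
from h import *
st();go(cov(-90,-1,0.2,0),R(YAW,0))
E
```

```text
t 14.0 near [-96.   -1.3   0.6] far [84.  -1.6  0.6] rpy [-0.09 -0.02 -0.09] F [10.2  2.4 -0.4] w 0.0259 g 30.0
t 14.0 pos [ 0.5284 -0.1869  0.0449] F [10.2  2.1 -0.4]
rot [ 0.0004  0.0015 -0.0015] cm [0.05 0.6  0.04]
```

Emit:
{"op": "move_arm", "data": {
  "deltas": [0,0,0,0,0.15,0,1,0,0,0,0,0.3,0,1,0,0,0,0,0.45,0,1,0,0,0,0,0.55,0,1,0,0,0,0,0.65,0,1,0,0,0,0,0.65,0,1,0,0,0,0,0.65,0,1]
}}

```text
time: 14.7
tool_pos: [0.5323, -0.1871, 0.0447]
ee_rot: [-3.137, 0.001, 1.54]
wrist_force: [3.2, 2.5, 6.0]
width: 0.0258
finger_force: 30.0
```

```bash
python3 - <<'E'
from h import *
st();go(cov(-90,-1,0.2,0),R(YAW,0))
E
```

```text
t 14.7 near [-92.1  -1.4   0.9] far [87.9 -1.8 -0. ] rpy [-0.07  0.29 -0.12] F [3.1 2.6 6. ] w 0.0258 g 30.0
t 14.7 pos [ 0.5323 -0.1871  0.0447] F [3.2 2.5 6. ]
rot [-0.005   0.0013 -0.002 ] cm [0.06 0.2  0.02]
```

Emit:
{"op": "move_arm", "data": {
  "deltas": [-0.003,0,0,0,0,-0.04,1,-0.005,0,0,0,0,-0.08,1,-0.005,0,0,0,0.05,-0.1,1,-0.005,0,0,0,0.1,-0.1,1,-0.005,0,0,0,0.1,-0.1,1,-0.005,0,0,0,0.1,-0.1,1]
}}

```text
time: 15.3
tool_pos: [0.5323, -0.1872, 0.0446]
ee_rot: [-3.139, 0.001, 1.54]
wrist_force: [3.2, 2.9, 5.2]
width: 0.0258
finger_force: 30.0
```

```bash
python3 - <<'E'
from h import *
st();go(cov(-90,-1,0.2,0),R(YAW,0))
E
```

```text
t 15.3 near [-92.1  -1.5   0.5] far [87.9 -1.9  0. ] rpy [-0.07  0.15 -0.12] F [3.2 3.  5.2] w 0.0258 g 30.0
t 15.3 pos [ 0.5323 -0.1872  0.0446] F [3.2 2.9 5.2]
rot [-0.0027  0.0012 -0.0021] cm [0.07 0.21 0.01]
```

Emit:
{"op": "move_arm", "data": {
  "deltas": [-0.003,0,0,0.08,0,-0.04,1,-0.003,0,0,0.15,0,-0.08,1,-0.003,0,0,0.15,0,-0.12,1,-0.003,0,0,0.15,0,-0.12,1,-0.003,0,0,0.15,0,-0.12,1]
}}

```text
time: 15.8
tool_pos: [0.5324, -0.1869, 0.0446]
ee_rot: [3.141, 0.003, 1.54]
wrist_force: [7.0, -1.5, 2.0]
width: 0.026
finger_force: 30.0
```

```bash
python3 - <<'E'
from h import *
st();go(cov(-90,-1,0.2,0),R(YAW,0))
E
```

```text
t 15.8 near [-92.   -1.2   0.3] far [88.  -1.5  0.4] rpy [-0.19 -0.01 -0.12] F [ 7.  -1.3  2. ] w 0.026 g 30.0
t 15.8 pos [ 0.5324 -0.1869  0.0446] F [ 7.  -1.5  2. ]
rot [ 0.0002  0.0033 -0.002 ] cm [0.03 0.2  0.01]
```

Emit:
{"op": "move_arm", "data": {
  "deltas": [0,0,0,-0.03,0.1,-0.02,1,0,0,0,-0.05,0.2,-0.04,1,0,0,0,-0.05,0.3,-0.04,1,0,0,0,-0.05,0.3,-0.04,1,0,0,0,-0.05,0.3,-0.04,1]
}}

```text
time: 16.3
tool_pos: [0.5337, -0.1868, 0.0447]
ee_rot: [-3.138, 0.002, 1.54]
wrist_force: [0.9, -3.3, 2.1]
width: 0.0255
finger_force: 30.0
```

```bash
python3 - <<'E'
from h import *
st();go(cov(-90,-1,0.2,0),R(YAW,0))
E
```

```text
t 16.3 near [-90.7  -1.    0.7] far [89.3 -1.4  0. ] rpy [-0.11  0.21 -0.14] F [ 1.  -3.3  2.1] w 0.0255 g 30.0
t 16.3 pos [ 0.5337 -0.1868  0.0447] F [ 0.9 -3.3  2.1]
rot [-0.0037  0.0019 -0.0024] cm [0.02 0.07 0.02]
```

Emit:
{"op": "move_arm", "data": {
  "deltas": [0,0,0,-0.05,0.05,-0.04,1,-0.003,0,0,-0.1,0.1,-0.06,1,-0.003,0,0,-0.1,0.12,-0.06,1,-0.003,0,0,-0.1,0.12,-0.06,1,-0.003,0,0,-0.1,0.12,-0.06,1]
}}

```text
time: 16.8
tool_pos: [0.5337, -0.1868, 0.0448]
ee_rot: [-3.138, -0.0, 1.54]
wrist_force: [-5.8, -1.3, 3.8]
width: 0.0258
finger_force: 30.0
```

```bash
python3 - <<'E'
from h import *
st();go(cov(-90,-1,0.2,0),R(YAW,0))
E
```

```text
t 16.8 near [-90.7  -1.    0.8] far [89.3 -1.4  0.2] rpy [ 0.    0.2  -0.13] F [-5.8 -1.4  3.8] w 0.0258 g 30.0
t 16.8 pos [ 0.5337 -0.1868  0.0448] F [-5.8 -1.3  3.8]
rot [-0.0036 -0.0001 -0.0022] cm [0.02 0.07 0.03]
```

Emit:
{"op": "move_arm", "data": {
  "deltas": [0,0,0,0,-0.1,-0.04,1,0,0,0,0,-0.1,-0.06,1,0,0,0,0,-0.1,-0.06,1]
}}

```text
time: 17.1
tool_pos: [0.5337, -0.1868, 0.0448]
ee_rot: [-3.14, -0.0, 1.54]
wrist_force: [-0.6, -1.8, -3.0]
width: 0.0259
finger_force: 30.0
```

```bash
python3 - <<'E'
from h import *
st()
E
```

```text
t 17.1 near [-90.7  -1.    0.6] far [89.3 -1.4  0.3] rpy [ 0.01  0.09 -0.12] F [-0.5 -1.8 -3. ] w 0.0259 g 30.0
```

Forces are nearly zero apart from the cover's own weight. I'll open the gripper only part way, then raise it.

Emit:
{"op": "move_arm", "data": {
  "deltas": [0,0,0,0,0,0,0,0,0,0,0,0,0,0,0,0,0,0,0,0,0,0,0,0,0,0,0,0,0,0,0,0,0,0,0,0,0,0,0,0,0,0,0]
}}

```text
validation failed for argument at $.de...
```

Emit:
{"op": "move_arm", "data": {
  "deltas": [0,0,0,0,0,-1,0,0,0,0,0,0,-3,0,0,0,0,0,0,-6,0,0,0,0,0,0,-10,0,0,0,0,0,0,-15,0,0,0,0,0,0,-20,0,0,0,0,0,0,-22,0,0,0,0,0,0,-22,0]
}}

```text
time: 17.9
tool_pos: [0.5363, -0.1872, 0.2722]
ee_rot: [3.13, 0.004, 1.54]
wrist_force: [-0.8, 0.3, 0.1]
width: 0.0471
finger_force: 0.0
```

```bash
python3 - <<'E'
from h import *
for i in range(3): s=snap('wrist')
save(s,'w7');P=cloud(s)
Rz=Ro.from_euler('z',np.radians(YAW)).as_matrix();B=(P-BED)@Rz*1000
x,y,z=B[...,0],B[...,1],B[...,2]
m=(abs(x)<75)&(y>-60)&(y<60)&(abs(z-6)<5)&((abs(x)>20)|(abs(y)>30));q=B[m]
print('plate',np.linalg.lstsq(np.c_[q[:,:2],np.ones(len(q))],q[:,2],rcond=None)[0],len(q))
b=B[(z>38)&(z<50)&(abs(x)<40)&(abs(y)<40)];print('block',np.median(b[:,2]),cv2.minAreaRect(b[:,:2].astype(np.float32)))
for yy in (30,0,-30):
    m=(abs(y-yy)<3);q=B[m];k=np.round(q[:,0]).astype(int)
    print(yy,[(int(i),round(float(np.median(q[k==i,2])),1)) for i in np.unique(k) if 80<i<96 or -86<i<-74])
st()
E
```

```text
plate [2.66565522e-03 9.84603136e-04 6.68930208e+00] 10130
block 42.63066278526334 ((-0.06250476837158203, -0.25658607482910156), (25.725881576538086, 38.87358474731445), 0.6278388500213623)
30 [(-85, 15.5), (-84, 15.9), (-83, 13.6), (-82, 10.5), (-81, 5.8), (-80, 335.0), (-79, 334.2), (-78, 335.0), (-77, 334.2), (-76, 338.1), (-75, 337.8), (81, 331.9), (82, 6.4), (83, 8.5), (84, 6.2), (85, 6.7), (86, 11.6), (87, 13.6), (88, 14.2), (89, 13.4), (90, 13.5), (91, 13.0), (92, 12.5), (93, 13.7), (94, 12.8), (95, 13.5)]
0 [(-85, 15.6), (-84, 15.3), (-83, 14.9), (-82, 9.4), (-81, 6.7), (-80, 6.4), (-79, 7.7), (-78, 6.8), (-77, 6.6), (-76, 6.0), (-75, 6.0), (81, 7.0), (82, 6.1), (83, 6.8), (84, 6.7), (85, 6.4), (86, 12.7), (87, 13.8), (88, 13.4), (89, 13.6), (90, 13.7), (91, 13.3), (92, 12.8), (93, 13.8), (94, 13.2), (95, 13.3)]
-30 [(-85, 14.8), (-84, 14.1), (-83, 11.1), (-82, 10.5), (-81, 6.1), (-80, 6.7), (-79, 6.4), (-78, 5.9), (-77, 7.3), (-76, 6.6), (-75, 7.1), (81, 5.6), (82, 7.0), (83, 6.6), (84, 7.1), (85, 9.0), (86, 10.2), (87, 13.3), (88, 12.3), (89, 13.9), (90, 13.8), (91, 13.3), (92, 13.5), (93, 13.5), (94, 12.8), (95, 13.7)]
t 18.05 near [-90.6  -0.6 220. ] far [ 89.4  -1.  219.7] rpy [ 0.06  0.12 -0.12] F [-0.6  0.6  0.9] w 0.0468 g 0.0
```

View pics/w7.png

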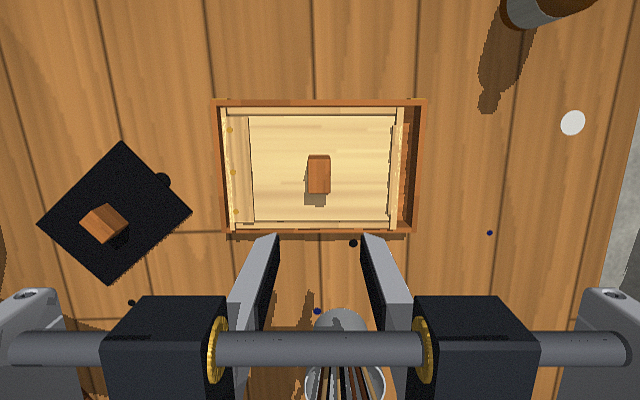

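The cover lies flat in the box, with the block at (319,174). Its ends run under the batten (about column 250) and the far lip (about column 390). Measured tilt is under 0.2° and the centre is within 0.3 mm of the bed.

```bash
python3 -c "
from bench import robot
print(robot.close_job())"
```

```text
the job is handed in; nothing more can be done
None
```

The cover is back on the box, flat and caught under both lips, let go and handed in at about 18 s; one slip was that my separate call to open the gripper was refused, so the fingers opened while the arm was already lifting, and I did not measure the force on the cover at that moment.

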